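# Lock the refractor carriage under its guard

## Task

The optical head is about to go back on this refractor, so its carriage has to be locked first. Lift the sprung guard on the carriage by its tongue until the stay on its side drops into its notch, and let it back until it stands propped open by itself. Then turn the round knob underneath clockwise by feel until the brake is firmly tight but not forced; leave the guard propped and the other things undisturbed.

Things in the scene. Friction and masses are not known exactly. Their poses are not given: they have to be found in the camera images.
- guard (a joint): guard's opening angle, rad: 0 shut, about 1.58 standing on its stay, end stop 1.80. Cream plastic hood over the knob, 138 mm from hinge to front, 120 mm wide, top 46 mm above the deck, hinged along its rear edge. Its torsion spring and weight always pull it shut (about 0.2 Nm, 1.2 N at the tongue): let go before the stay has dropped into its notch, it snaps shut
- guard_tongue (a point): centre of the grip part of the guard's lift tongue (moves with the guard): 30 mm wide along its y, 9 mm thick, standing 44 mm out from the front wall; this point is 30 mm in front of that wall; guard shut: 168 mm in front of the hinge axis, 26.5 mm above it, 40.5 mm above the deck. Pinched by its narrow sides (closing along y) it pivots between the fingers, so the tool can stay upright
- guard_hinge (a point): fixed point: middle of the guard's hinge axis, 14 mm above the carriage deck. x points away from the carriage's front edge, y along the hinge axis, z up; opening swings the tongue up and over towards +x. The deck is 260 x 250 mm, 80 mm above the table
- stay_notch (a point): fixed point: floor of the notch in the aluminium track on the deck, left of the guard. The stay, a steel strut 75 mm long pivoted on the guard's left wall 50 mm from the hinge, slides its foot back along the track by itself as the guard rises; it drops 5 mm into the notch when the guard passes 1.67 rad, and the guard then sinks back to 1.58 and rests on it. Nobody needs to touch it
- lock_knob_grip (a point): fixed point on the brake knob's upright axis at the height to grip, 24 mm above the deck (axes as guard_hinge), under the guard, 78 mm in front of the hinge axis. Knob: black fluted cylinder 38 mm across, from 8 to 34 mm above the deck. It tightens clockwise seen from above, turning loosely (0.15 Nm) for a hidden 0.2 to 1.3 rad before it bites, and stays where it is let go; grip it firmly, 50 N
- brake_shoe: brass shoe 22 x 30 x 10 mm in the deck window under the knob, pushed along its x by the knob's eccentric; origin at the bottom centre of the pushed face. Pressed 0 N when loose, 40 to 160 N when firm; more scores the rail. From the bite the knob's torque climbs steadily: firm at 0.45 to 0.65 Nm (0.2 to 0.35 rad on), forced above 0.8 Nm. Friction locks it: torque read at rest may be 0.3 Nm less
- joystick_top (a point): top of the carriage's fixed black joystick, 90 mm tall, 32 mm thick at the top, standing on the deck to the right of the guard
- test_eye: model test eye: aluminium foot 50 x 40 x 8 mm with an upright and a black barrel 30 mm across, 51 mm tall, standing on the carriage deck behind the joystick; origin at the centre of its underside
- trial_lens: loose trial lens: thin metal ring 38 mm across, 4 mm thick, lying on the carriage deck behind the joystick; origin at the centre of its underside
- penlight: aluminium penlight 121 mm long, 14 mm thick, lying on the table left of the slide base; origin under its middle
- screwdriver: screwdriver 180 mm long lying on the table right of the slide base; origin under its middle
- lens_spray: white bottle 44 mm across, 120 mm tall, standing on the table to the right; origin at the centre of its underside
- screw_dish: steel dish 80 mm across, 25 mm tall, on the table to the right; origin at the centre of its underside
- occluder: flat black occluder paddle (bar 120 mm, disc 60 mm, 3 mm thick) lying on the table to the left; origin under the middle of the bar

How it is judged:
By the outcome, as a careful person would: the job done as asked, in the order asked, and still so for the second after the job is handed in, with the robot touching nothing.
It also fails if it takes over 72 s, if anything falls off the work surface, if the arm or the gripper's body presses on something with over 40 N, if the wrist force passes 120 N, or if a joint passes its speed limit or range.

## Robot

A 6-joint arm with a two-finger parallel gripper is mounted at the origin on the work surface. World frame = base frame: x ahead of the robot, y to its left, z up, the work surface at z = 0. Lengths are in m, angles in rad, forces in N, time in s.
With the tool pointing down it reaches from about 0.25 to 0.775 m from the base axis. Payload 4 kg.
Tool frame: the origin (TCP) lies between the finger pads; the fingertips stand 25 mm ahead of it and the grasp point (between the pads) lies 6 mm ahead of it (robot.tip_reach is the z of the fingertips in the tool frame, in m); z points along the fingers, y is the line along which they close (so a half turn about z gives the same grasp; the last joint's range is limited). The gripper opens to 94 mm and grips with 3 to 60 N. Pads are 16 mm wide; open, the fingers measure 119 mm over their backs; the gripper's body (75 mm by 177 mm) begins 78 mm behind the grasp point.
Start: joints at [-1.451, 0.087, 1.371, -0, 1.684, -0.103], TCP at [0.122, -0.536, 0.231] pointing down, gripper open.
Joint ranges: [-3.1, 3.1], [-0.76, 2.03], [0.27, 2.55], [-1.08, 4.22], [0.17, 2.65], [-2.57, 2.57]. Speed limits (rad/s): [2.79, 2.79, 3.14, 3.14, 3.14, 3.14].

## Interface

Orientations are given as [roll, pitch, yaw] about the fixed x, y, z axes, in that order (R = Rz(yaw) Ry(pitch) Rx(roll)).
In Python, from bench import robot gives the robot as it stands. The module is installed in compiled form; this text tells all that it offers.
- The arm moves only by the shell command python3 -m handwheel 'ROWS'. ROWS is JSON, a list of rows, each a list of 3 entries, a list of its own where there are three numbers: the turn, a rotation vector about the world's x, y, z in units of 90 degrees (1.0 is 90 degrees), then the shift along the world's x, y, z in units of 0.05 m (1.0 is 0.05 m), then the closure, from 0 (fully open) to 1 (shut). A call has 1 to 5 rows; each row shifts and turns the commanded pose from where the row before left it; what a row does not reach is not made up. A row lasts 1/10 s, in which the tool goes at most 50 mm and 8.59 degrees, less where a joint would pass 70% of its speed; a pose out of reach is approached as far as the arm can. A call with a number of a shift or a turn outside -1 to 1 is refused whole. A call with a gripper value outside its range is refused whole. The fingers move at their own pace and stop on an object; the grip force is fixed at half the most. Time passes only in rows, so rows that do not move let the fingers close. It gives the time, the measured TCP pose, the force, the opening and the grip force at its end, in the units of the state.
- robot.get_obs(): the state, without advancing time (a new reading comes with each control period).
- robot.snapshot(name): name is "side" or "top" or "wrist"; returns (picture, depth): 420x560x3 uint8, red, green, blue; 420x560 float32, m along the optical axis (not along the pixel's ray), 0 where there is no reading.
- robot.calibration(name): a dict with "mtx" (3x3 intrinsics, pixels), "extrinsics" (4x4, takes a point from camera to world coordinates); the wrist camera has in their place "hand_eye" (4x4, takes a point from camera to tool coordinates, whose origin is the TCP and whose axes are the flange's). Camera axes: x right, y down, z forward; pixel columns grow to the right and rows downward; lengths in m; the calibration is good to about 2 mm. The wrist camera is an equidistant fisheye: a pixel r from the principal point sees the ray r / f radians off the axis. A picture is of the moment at which its call begins: read the wrist's pose just before it. calibration takes no time and is no camera call.
- robot.close_job(): hands the job in; it is judged then, once.
Trained networks look in the newest picture that a camera, given by its name, has taken for a name from the list of things; names that differ only in an ending like _2 or _b are one class to them, and where a whole thing is asked for, a point or a joint stands for the part that bears it (a point fixed in the world has none). Each returns a list of dicts, best first, with "p" (0 to 1); they miss things now and then, are a little off and sometimes report something else, mostly with a low value. They report only what shows in the picture. A call takes as long as a camera call.
- robot.boxes_of(query, camera): "bbox" ([left, top, right, bottom] in pixels, round what is visible of it).
The state is a dict: "time": time; "joint_positions": joint angles; "qvel": joint speeds; "joint_torque": joint torques, N m; "tool_pos": TCP position; "ee_rot": TCP orientation; "wrist_force": force on the tool from outside, world axes, zero at the start; "wrist_torque": the same for the moment, N m; "width": finger opening in m; "finger_force": force on a finger pad.
Only numpy, scipy, OpenCV 4.12 (cv2) and the standard library are available. Lean on these libraries where they do the work, as an engineer would, in place of code of your own. Each camera call takes 0.05 s, during which the arm holds its last target. There are 200 camera calls.

## Working session

There is one attempt and no reset: what is moved stays moved. The work goes in short steps, Python scripts to look and compute and a shell command to move; the robot and the scene stay as the last step left them, time stands still between calls to the robot, and variables do not carry over. Pictures are saved under pics/ and viewed, at most 10 in all, crops included, and the job is handed in when it is done.

```bash
mkdir -p pics
python3 - <<'E'
from bench import robot
import cv2,numpy as np
o=robot.get_obs(); print(o)
for c in("top","side"):
    p,d=robot.snapshot(c); cv2.imwrite(f"pics/{c}1.png",p[:,:,::-1]); np.save(f"{c}1.npy",d)
    k=robot.calibration(c); print(c,k["mtx"].tolist(),np.round(k["extrinsics"],3).tolist())
    for q in("guard","guard_tongue","joystick_top","stay_notch","lock_knob_grip"):
        try: print(q,robot.boxes_of(q,c)[:2])
        except Exception as e: print(q,e)
E
```

```text
{'time': 0.0, 'joint_positions': array([-1.45107230e+00,  8.79187717e-02,  1.37221526e+00,  4.69827510e-06,
        1.68362872e+00, -1.03096816e-01]), 'qvel': array([-4.27443633e-05,  1.36486128e-03, -7.20722393e-04, -5.09036586e-04,
        5.49728202e-04, -9.83362935e-04]), 'joint_torque': array([-8.65540969e-04, -3.40181351e+01, -3.02428401e+01,  7.16228387e-02,
        3.30705440e-02, -1.61368580e-04]), 'tool_pos': array([ 0.1214791 , -0.53590879,  0.22934373]), 'ee_rot': array([-3.13943456e+00, -2.27978208e-04,  2.22821125e-01]), 'wrist_force': array([-0.09204839, -0.23594553, -0.01386977]), 'wrist_torque': array([-0.0725407 ,  0.00933452,  0.00891861]), 'finger_force': 0.0, 'width': 0.0938996360380866}
top [[387.42800656165565, 0.0, 282.87015556670474], [0.0, 387.42800656165565, 205.6766371493263], [0.0, 0.0, 1.0]] [[-0.017, -0.989, 0.149, 0.437], [-1.0, 0.014, -0.024, -0.028], [0.022, -0.149, -0.989, 0.991], [0.0, 0.0, 0.0, 1.0]]
guard [{'bbox': [215.0, 189.3, 275.4, 272.1], 'p': 0.92}, {'bbox': [116.5, 147.7, 138.1, 213.3], 'p': 0.38}]
guard_tongue [{'bbox': [217.2, 189.7, 27
[... 169 characters left out ...]
 140.6, 323.8, 273.2], 'p': 0.87}]
lock_knob_grip [{'bbox': [204.4, 139.7, 319.9, 271.8], 'p': 0.6}]
side [[464.4371452827577, 0.0, 284.51967460211426], [0.0, 464.4371452827577, 207.48621441143968], [0.0, 0.0, 1.0]] [[-1.0, 0.007, 0.014, 0.571], [-0.006, 0.671, -0.742, 0.896], [-0.015, -0.742, -0.671, 0.97], [0.0, 0.0, 0.0, 1.0]]
guard [{'bbox': [279.1, 210.1, 350.4, 256.9], 'p': 0.97}]
guard_tongue [{'bbox': [277.9, 211.6, 349.8, 256.1], 'p': 0.93}, {'bbox': [215.4, 352.0, 284.8, 376.7], 'p': 0.36}]
joystick_top [{'bbox': [298.2, 180.2, 319.5, 209.6], 'p': 0.83}]
stay_notch [{'bbox': [231.8, 179.8, 348.4, 275.1], 'p': 0.74}]
lock_knob_grip [{'bbox': [236.3, 183.6, 349.4, 277.2], 'p': 0.71}]
```

Run:
```python
import cv2
p=cv2.imread("pics/top1.png"); cv2.imwrite("pics/top1c.png",cv2.resize(p[125:285,190:350],(800,800),interpolation=cv2.INTER_CUBIC)[:600*800//600][:, :])
q=cv2.resize(p[130:282,180:382],None,fx=3.9,fy=3.9,interpolation=cv2.INTER_CUBIC); cv2.imwrite("pics/top1c.png",q); print(q.shape)
```

```text
(593, 788, 3)
```

View pics/top1c.png

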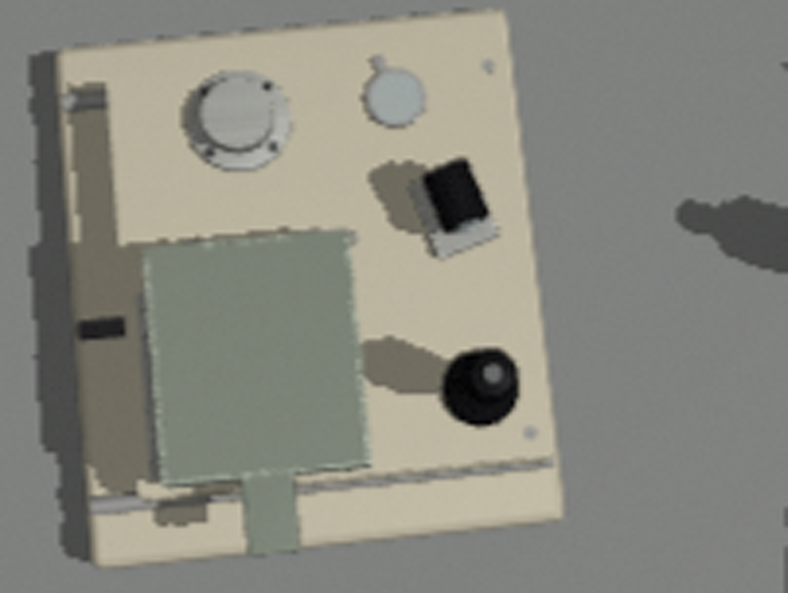

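View pics/side1.png

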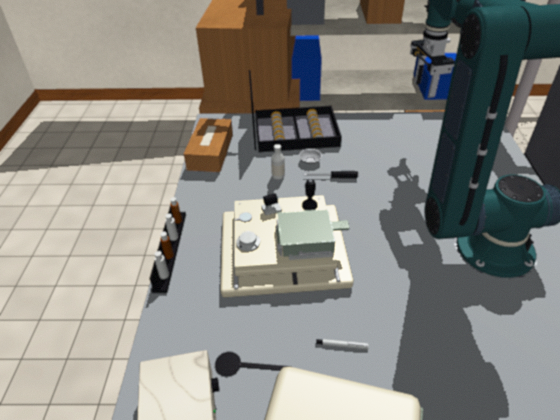

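The top crop (3.9x, offset 180,130) shows the guard at crop (143–370, 230–482) with its tongue towards the robot, tip at about (273,550). The joystick is to its right at (480,385), and the track with the black stay is to its left. The side view confirms that the front of the carriage faces the robot.

```bash
cat > h.py <<'E'
import numpy as np,cv2
from bench import robot
def cloud(name,d):
    k=robot.calibration(name); K=k["mtx"];E=k["extrinsics"]
    v,u=np.mgrid[:420,:560]; P=np.stack([(u-K[0,2])/K[0,0]*d,(v-K[1,2])/K[1,1]*d,d],-1)
    W=P@E[:3,:3].T+E[:3,3]; W[d==0]=np.nan; return W
E
python3 - <<'E'
from h import *
for n in("top","side"):
    W=cloud(n,np.load(n+"1.npy")); X,Y,Z=np.moveaxis(W,-1,0)
    reg=(X>.25)&(X<.75)&(Y>-.2)&(Y<.25)
    h,e=np.histogram(Z[reg],bins=np.arange(-.01,.2,.004)); print(n,[(round(a,3),b) for a,b in zip(e,h) if b>60])
    for lab,lo,hi in(("deck",.07,.09),("guard",.116,.136)):
        m=(reg&(Z>lo)&(Z<hi)).astype(np.uint8)
        c,l,s,_=cv2.connectedComponentsWithStats(m); 
        i=1+np.argmax(s[1:,4]); q=W[l==i]
        if lab=="guard": print("z",np.median(q[:,2]))
        r=cv2.minAreaRect((q[:,:2]*1000).astype(np.float32)); print(lab,s[i],r,cv2.boxPoints(r).tolist())
W=cloud("top",np.load("top1.npy"))
for cu,cv_ in((143,248),(352,232),(368,465),(160,482),(250,552),(298,548),(273,515),(490,372)):
    u=180+cu/3.9;v=130+cv_/3.9; print((cu,cv_),W[int(round(v)),int(round(u))].round(4))
E
```

```text
top [(np.float64(-0.006), np.int64(2795)), (np.float64(-0.002), np.int64(14458)), (np.float64(0.002), np.int64(2467)), (np.float64(0.026), np.int64(88)), (np.float64(0.03), np.int64(634)), (np.float64(0.034), np.int64(2455)), (np.float64(0.038), np.int64(523)), (np.float64(0.042), np.int64(109)), (np.float64(0.074), np.int64(697)), (np.float64(0.078), np.int64(5054)), (np.float64(0.082), np.int64(930)), (np.float64(0.086), np.int64(372)), (np.float64(0.09), np.int64(105)), (np.float64(0.094), np.int64(80)), (np.float64(0.098), np.int64(141)), (np.float64(0.102), np.int64(156)), (np.float64(0.118), np.int64(66)), (np.float64(0.122), np.int64(2003)), (np.float64(0.126), np.int64(1633)), (np.float64(0.166), np.int64(73))]
deck [ 207  141  115  117 7056] ((595.1956787109375, -3.4148712158203125), (260.25555419921875, 250.46099853515625), 4.912580966949463) [[454.8217468261719, 110.21200561523438], [476.2701110839844, -139.32891845703125], [735.569580078125, -117.041748046875], [714.1212158203125, 132.49917602539062]]
z 0.12576233147687366
guard [ 216  188   59   85 3548] ((512.5383300781
[... 1642 characters left out ...]
549743652344], [734.4686889648438, -120.70979309082031], [713.0792846679688, 134.39915466308594]]
z 0.12595937982526118
guard [ 277  209   72   39 2043] ((513.3888549804688, 34.050331115722656), (181.58238220214844, 125.96546173095703), 4.884335517883301) [[417.5647277832031, 89.073974609375], [428.28997802734375, -36.43405532836914], [609.2130126953125, -20.973312377929688], [598.4877319335938, 104.53471374511719]]
(143, 248) [0.5962 0.0994 0.1236]
(352, 232) [ 0.6149 -0.0204  0.0787]
(368, 465) [ 0.4708 -0.028   0.106 ]
(160, 482) [0.461  0.0892 0.1255]
(250, 552) [0.4208 0.0387 0.1236]
(298, 548) [0.4205 0.0181 0.0009]
(273, 515) [0.4424 0.0252 0.1275]
(490, 372) [ 0.5177 -0.0966  0.1732]
```

```bash
python3 -m handwheel '[[[0,0,0],[0.2,0.4,0],0],[[0,0,0],[0.4,0.7,0],0],[[0,0,0],[0.4,0.7,0],0],[[0,0,-0.04],[0.4,0.7,0],0],[[0,0,-0.047],[0.4,0.7,0],0]]' && python3 -m handwheel '[[[0,0,0],[0.4,0.7,0],0],[[0,0,0],[0.4,0.7,0],0],[[0,0,0],[0.4,0.7,0],0],[[0,0,0],[0.4,0.7,0],0],[[0,0,0],[0.4,0.7,0],0]]' && python3 -m handwheel '[[[0,0,0],[0.4,0.7,0],0],[[0,0,0],[0.4,0.7,0],0],[[0,0,0],[0.4,0.7,0],0],[[0,0,0],[0.4,0.7,0],0],[[0,0,0],[0.4,0.7,0],0]]' && python3 -m handwheel '[[[0,0,0],[0.2,0.6,0],0],[[0,0,0],[0,0,0],0],[[0,0,0],[0,0,0],0]]'
```

```text
time: 1.1
tool_pos: [0.212, -0.375, 0.2306]
ee_rot: [3.141, -0.0, 0.083]
wrist_force: [0.9, 0.5, 0.9]
width: 0.0944
finger_force: 0.0
time: 1.6
tool_pos: [0.312, -0.2, 0.2308]
ee_rot: [3.141, -0.001, 0.086]
wrist_force: [0.8, 0.3, -0.6]
width: 0.0944
finger_force: 0.0
time: 2.1
tool_pos: [0.4121, -0.0248, 0.2309]
ee_rot: [3.141, -0.001, 0.086]
wrist_force: [0.4, -0.8, 0.7]
width: 0.0941
finger_force: 0.0
time: 2.4
tool_pos: [0.4214, 0.0038, 0.2305]
ee_rot: [3.141, 0.0, 0.088]
wrist_force: [-0.4, 0.1, 0.2]
width: 0.0942
finger_force: 0.0
```

```bash
python3 -m handwheel '[[[0,0,0],[0.3,0.48,0],0],[[0,0,0],[0,0,-0.6],0],[[0,0,0],[0,0,-0.6],0],[[0,0,0],[0,0,-0.1],0],[[0,0,0],[0,0,0],0]]'
cat >> h.py <<'E'
from scipy.spatial.transform import Rotation as Ro
def wcloud(o,d):
    k=robot.calibration("wrist"); H=np.array(k["hand_eye"]); 
    K=np.array(k["mtx"]); v,u=np.mgrid[:420,:560]; x=(u-K[0,2])/K[0,0]; y=(v-K[1,2])/K[1,1]; r=np.hypot(x,y)
    s=np.tan(r)/np.maximum(r,1e-9); P=np.stack([x*s*d,y*s*d,d],-1)
    T=P@H[:3,:3].T+H[:3,3]; W=T@Ro.from_euler("xyz",o["ee_rot"]).as_matrix().T+o["tool_pos"]; W[(d==0)|(r>1.45)]=np.nan; return W
def carr(W):
    R=Ro.from_euler("z",.0859).as_matrix(); return (W-[.6036,.0421,.094])@R
E
python3 - <<'E'
from h import *
o=robot.get_obs(); p,d=robot.snapshot("wrist"); cv2.imwrite("pics/w1.png",p[:,:,::-1])
C=carr(wcloud(o,d)); print(carr(o["tool_pos"]))
x,y,z=np.moveaxis(C,-1,0)
m=(x<-.142)&(x>-.185)&(abs(y)<.04)&(z>.02)&(z<.045); print(m.sum(),np.nanpercentile(C[m],[2,50,98],axis=0).round(4))
m=(x<-.1)&(x>-.15)&(abs(y)<.08)&(z>.022)&(z<.045); print(m.sum(),np.nanpercentile(C[m],[1,50,99],axis=0).round(4))
E
```

```text
time: 2.9
tool_pos: [0.4357, 0.0265, 0.1649]
ee_rot: [3.141, 0.002, 0.084]
wrist_force: [0.6, -0.5, 0.0]
width: 0.0938
finger_force: 0.0
[-0.16858225 -0.00112022  0.07092405]
2487 [[-0.1791 -0.0162  0.0285]
 [-0.1597 -0.0022  0.0301]
 [-0.1426  0.0122  0.0316]]
12484 [[-0.1483 -0.0605  0.0293]
 [-0.1197 -0.0022  0.0311]
 [-0.1003  0.0567  0.0326]]
```

View pics/w1.png

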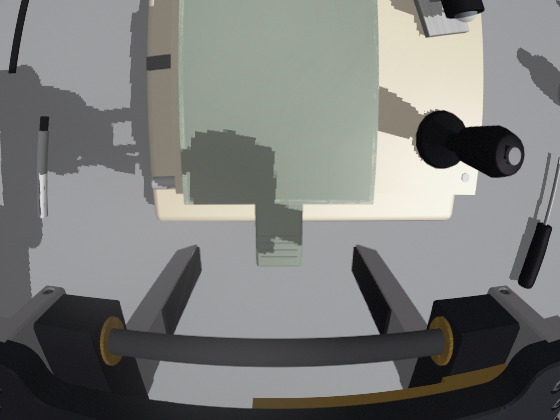

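The wrist view shows the tongue at (279,235), centred between the fingers (pads at about x=195 and 360), so the grasp is lined up. Next I lower and pinch.

```bash
python3 -m handwheel '[[[0,0,0],[0,0,-0.4],0],[[0,0,0],[0,0,-0.37],0],[[0,0,0],[0,0,0],0],[[0,0,0],[0,0,0],1],[[0,0,0],[0,0,0],1]]' && python3 -m handwheel '[[[0,0,0],[0,0,0],1],[[0,0,0],[0,0,0],1],[[0,0,0],[0,0,0],1],[[0,0,0],[0,0,0],1],[[0,0,0],[0,0,0],1]]'
python3 - <<'E'
from h import *
print(carr(robot.get_obs()["tool_pos"]))
ex=np.array([np.cos(.0859),np.sin(.0859)])
a=np.r_[np.arange(0,1.75,.1),1.72]
f=lambda t:np.array([-.168*np.cos(t)+.0265*np.sin(t),.168*np.sin(t)+.0265*np.cos(t)])
for t0,t1 in zip(a,a[1:]):
    d=f(t1)-f(t0); print(round(t1,2),f(t1).round(4),(np.r_[ex*d[0],d[1]]/.05).round(3))
E
```

```text
time: 3.45
tool_pos: [0.4378, 0.0273, 0.1291]
ee_rot: [3.141, -0.004, 0.086]
wrist_force: [-0.1, 0.4, 0.6]
width: 0.0814
finger_force: 0.0
time: 3.95
tool_pos: [0.4365, 0.0276, 0.127]
ee_rot: [3.142, 0.0, 0.086]
wrist_force: [-0.5, 0.8, -0.5]
width: 0.0416
finger_force: 0.0
[-1.67735602e-01 -1.11205738e-04  3.29876698e-02]
0.1 [-0.1645  0.0431] [0.069 0.006 0.333]
0.2 [-0.1594  0.0593] [0.102 0.009 0.324]
0.3 [-0.1527  0.075 ] [0.134 0.012 0.312]
0.4 [-0.1444  0.0898] [0.164 0.014 0.297]
0.5 [-0.1347  0.1038] [0.193 0.017 0.279]
0.6 [-0.1237  0.1167] [0.22  0.019 0.259]
0.7 [-0.1114  0.1285] [0.245 0.021 0.235]
0.8 [-0.098  0.139] [0.267 0.023 0.21 ]
0.9 [-0.0837  0.1481] [0.286 0.025 0.182]
1.0 [-0.0685  0.1557] [0.303 0.026 0.152]
1.1 [-0.0526  0.1617] [0.317 0.027 0.121]
1.2 [-0.0362  0.1662] [0.327 0.028 0.089]
1.3 [-0.0194  0.169 ] [0.334 0.029 0.056]
1.4 [-0.0024  0.1701] [0.338 0.029 0.022]
1.5 [0.0145 0.1695] [ 0.339  0.029 -0.012]
1.6 [0.0314 0.1672] [ 0.336  0.029 -0.046]
1.7 [0.0479 0.1632] [ 0.329  0.028 -0.079]
1.72 [0.0512 0.1622] [ 0.065  0.006 -0.02 ]
```

```bash
python3 -m handwheel '[[[0,0,0],[0,0,0],1],[[0,0,0],[0,0,0],1],[[0,0,0],[0,0,0],1],[[0,0,0],[0,0,0],1]]' && python3 -m handwheel '[[[0,0,0],[0.03,0,0.17],1],[[0,0,0],[0.04,0,0.16],1],[[0,0,0],[0.05,0.01,0.16],1],[[0,0,0],[0.05,0.01,0.16],1],[[0,0,0],[0,0,0],1]]'
```

```text
time: 4.35
tool_pos: [0.4367, 0.0252, 0.127]
ee_rot: [3.136, 0.0, 0.085]
wrist_force: [1.0, -5.6, 0.4]
width: 0.0293
finger_force: 30.0
time: 4.85
tool_pos: [0.4454, 0.026, 0.1599]
ee_rot: [3.136, 0.0, 0.085]
wrist_force: [0.7, -6.3, -2.1]
width: 0.03
finger_force: 30.0
```

```bash
python3 -m handwheel '[[[0,0,0],[0.13,-0.02,0.31],1],[[0,0,0],[0.16,-0.01,0.3],1],[[0,0,0],[0.19,0.02,0.28],1],[[0,0,0],[0.22,0.02,0.26],1],[[0,0,0],[0.25,0.02,0.235],1]]' && python3 -m handwheel '[[[0,0,0],[0.27,0.02,0.21],1],[[0,0,0],[0.29,0.02,0.18],1],[[0,0,0],[0.3,0.03,0.15],1],[[0,0,0],[0.32,0.03,0.12],1],[[0,0,0],[0,0,0],1]]'
```

```text
time: 5.35
tool_pos: [0.4917, 0.0298, 0.2278]
ee_rot: [3.141, 0.004, 0.086]
wrist_force: [0.3, 0.1, -4.7]
width: 0.0298
finger_force: 30.0
time: 5.85
tool_pos: [0.5517, 0.035, 0.261]
ee_rot: [3.142, 0.003, 0.086]
wrist_force: [-2.4, -1.1, 0.5]
width: 0.0297
finger_force: 30.0
```

```bash
python3 -m handwheel '[[[0,0,0],[0.33,0.03,0.09],1],[[0,0,0],[0.335,0.03,0.056],1],[[0,0,0],[0.34,0.03,0.022],1],[[0,0,0],[0.34,0.03,-0.012],1],[[0,0,0],[0,0,0],1]]' && python3 -m handwheel '[[[0,0,0],[0.17,0.015,-0.02],1],[[0,0,0],[0.17,0.015,-0.025],1],[[0,0,0],[0.17,0.015,-0.035],1],[[0,0,0],[0.17,0.015,-0.045],1],[[0,0,0],[0,0,0],1]]'
python3 - <<'E'
from h import *
c=carr(robot.get_obs()["tool_pos"]);c[2]-=.006;print(c, np.arctan2(c[2],-c[0])-np.arctan2(.0265,.168))
p,d=robot.snapshot("side"); cv2.imwrite("pics/s2.png",cv2.resize(p[120:300,200:400,::-1],(660,594),interpolation=cv2.INTER_CUBIC))
E
```

```text
time: 6.35
tool_pos: [0.6192, 0.0408, 0.2694]
ee_rot: [3.141, 0.001, 0.086]
wrist_force: [-3.2, -0.3, 2.1]
width: 0.0295
finger_force: 30.0
time: 6.85
tool_pos: [0.6549, 0.0439, 0.2636]
ee_rot: [3.141, -0.004, 0.086]
wrist_force: [-0.3, -2.1, 3.0]
width: 0.029
finger_force: 30.0
[ 0.05131155 -0.00257202  0.16363118] 1.718216220364766
```

View pics/s2.png

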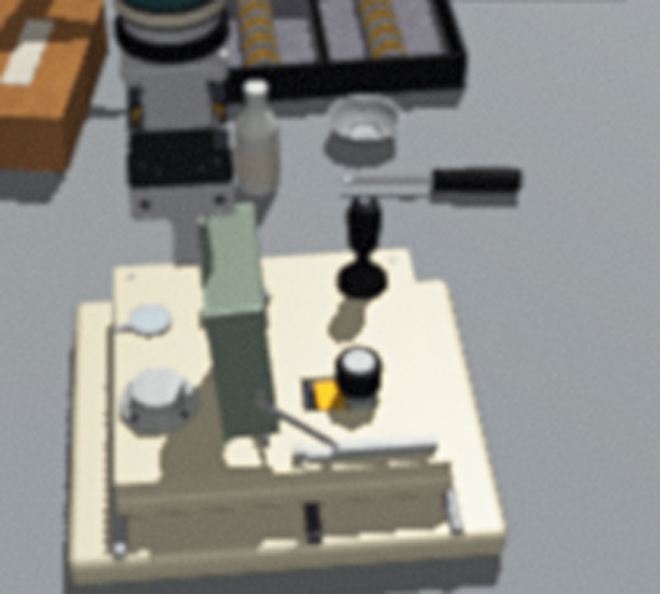

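The guard stands open at about 1.72 rad, the stay foot is on the track at crop (340,445), and the knob at (358,372) is exposed. Now I let the guard back and feel for the stay.

```bash
python3 -m handwheel '[[[0,0,0],[-0.12,-0.01,0.03],1],[[0,0,0],[-0.12,-0.01,0.025],1],[[0,0,0],[-0.11,-0.01,0.02],1],[[0,0,0],[-0.11,-0.01,0.015],1],[[0,0,0],[0,0,0],1]]' && python3 -m handwheel '[[[0,0,0],[-0.06,0,0],1],[[0,0,0],[0,0,0],1],[[0,0,0],[0,0,0],1]]';  python3 -m handwheel '[[[0,0,0],[-0.06,0,0],1],[[0,0,0],[0,0,0],1],[[0,0,0],[0,0,0],1]]'
python3 - <<'E'
from h import *
c=carr(robot.get_obs()["tool_pos"]);c[2]-=.006;print(c, np.arctan2(c[2],-c[0])-np.arctan2(.0265,.168))
p,d=robot.snapshot("side"); cv2.imwrite("pics/s3.png",cv2.resize(p[200:280,220:340,::-1],(780,520),interpolation=cv2.INTER_CUBIC))
E
```

```text
time: 7.4
tool_pos: [0.6356, 0.042, 0.2679]
ee_rot: [3.14, -0.017, 0.086]
wrist_force: [16.3, -0.9, -3.1]
width: 0.0297
finger_force: 30.0
time: 7.7
tool_pos: [0.6342, 0.0418, 0.2682]
ee_rot: [3.14, -0.02, 0.086]
wrist_force: [19.3, -2.3, -4.4]
width: 0.0293
finger_force: 30.0
time: 8.0
tool_pos: [0.632, 0.0416, 0.2685]
ee_rot: [3.139, -0.023, 0.086]
wrist_force: [20.9, -2.2, -3.6]
width: 0.0296
finger_force: 30.0
[ 0.02829952 -0.002901    0.16853478] 1.5807103444259798
```

View pics/s3.png

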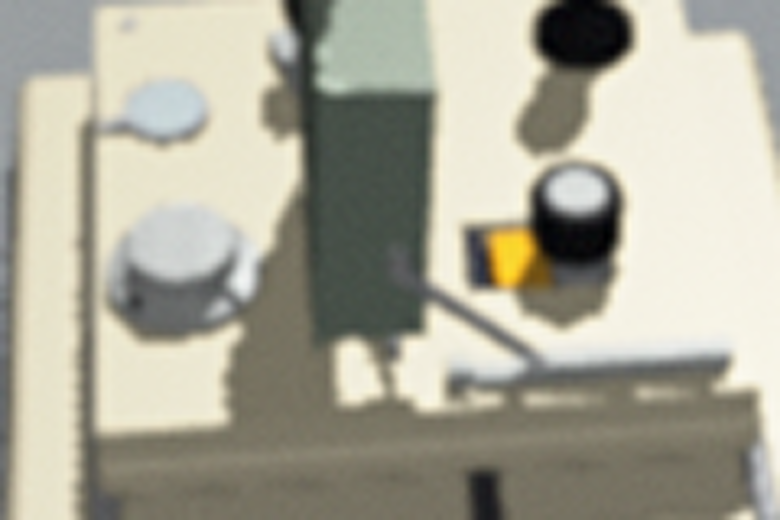

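The stay has dropped: the guard resists at 1.58 rad with about 20 N, and the foot sits in the track at (540,355). I relax the load, release and rise.

```bash
python3 -m handwheel '[[[0,0,0],[0.06,0,0],1],[[0,0,0],[0.07,0,0],1],[[0,0,0],[0,0,0],1],[[0,0,0],[0,0,0],1]]' && python3 -m handwheel '[[[0,0,0],[0,0,0],0],[[0,0,0],[0,0,0],0],[[0,0,0],[0,0,0],0],[[0,0,0],[0,0,0],0],[[0,0,0],[0,0,0],0]]' && python3 -m handwheel '[[[0,0,0],[0,0,0.3],0],[[0,0,0],[0,0,0.4],0],[[0,0,0],[0,0,0.4],0],[[0,0,0],[0,0,0.2],0],[[0,0,0],[0,0,0],0]]'
python3 - <<'E'
from h import *
p,d=robot.snapshot("side"); W=carr(cloud("side",d)); x,y,z=np.moveaxis(W,-1,0)
m=(x>-.1)&(x<.1)&(abs(y)<.07)&(z>.09)&(z<.13); print("guard standing pts",m.sum(),np.nanpercentile(x[m],[5,50,95]))
m=(x>-.15)&(x<-.05)&(abs(y)<.05)&(z>.012)&(z<.03); print("knob",m.sum(),np.nanpercentile(W[m],[5,50,95],axis=0).round(4))
print(carr(robot.get_obs()["tool_pos"]),robot.get_obs()["tool_pos"],[.6036-.078*.9963,.0421-.078*.0858])
E
```

```text
time: 8.45
tool_pos: [0.6354, 0.042, 0.2679]
ee_rot: [3.14, -0.014, 0.086]
wrist_force: [12.6, -0.3, -1.4]
width: 0.0296
finger_force: 30.0
time: 8.95
tool_pos: [0.63, 0.0423, 0.2677]
ee_rot: [-3.141, 0.0, 0.086]
wrist_force: [-0.5, 0.7, 0.0]
width: 0.0664
finger_force: 0.0
time: 9.45
tool_pos: [0.6307, 0.0421, 0.3349]
ee_rot: [3.141, -0.004, 0.086]
wrist_force: [-1.1, -0.5, 0.1]
width: 0.0941
finger_force: 0.0
guard standing pts 227 [-0.00578888  0.01513668  0.03456355]
knob 146 [[-0.0922 -0.0137  0.0134]
 [-0.0769  0.0035  0.0196]
 [-0.061   0.018   0.0228]]
[ 0.0267399  -0.00228347  0.23932429] [0.63043721 0.04211908 0.33332429] [0.5258886, 0.0354076]
```

```bash
python3 -m handwheel '[[[0,0,0],[-0.3,-0.02,0],0],[[0,0,0],[-0.5,-0.03,0],0],[[0,0,0],[-0.5,-0.03,0],0],[[0,0,0],[-0.5,-0.03,0],0],[[0,0,0],[-0.29,-0.02,0],0.4]]' && python3 -m handwheel '[[[0.008,-0.094,0],[0,0,0],0.4],[[0,0,0.074],[0,0,0],0.4],[[0,0,0.074],[0,0,0],0.4],[[0,0,0.074],[0,0,0],0.4],[[0,0,0],[0,0,0],0.4]]' && python3 -m handwheel '[[[0,0,0],[0,0,-0.6],0.4],[[0,0,0],[0,0,-0.8],0.4],[[0,0,0],[0,0,-0.8],0.4],[[0,0,0],[0,0,-0.6],0.4],[[0,0,0],[0,0,-0.25],0.4]]' && python3 -m handwheel '[[[0,0,0],[0,0,0],0.4],[[0,0,0],[0,0,0],0.4]]'
python3 - <<'E'
from h import *
o=robot.get_obs(); p,d=robot.snapshot("wrist"); cv2.imwrite("pics/w2.png",p[:,:,::-1])
C=carr(wcloud(o,d)); print(carr(o["tool_pos"]),o["tool_pos"],o["wrist_torque"],o["joint_torque"][5],o["joint_positions"])
x,y,z=np.moveaxis(C,-1,0)
m=(x<-.05)&(x>-.11)&(abs(y)<.035)&(z>.013)&(z<.026); print(m.sum(),np.nanpercentile(C[m],[1,50,99],axis=0).round(4))
r=cv2.minEnclosingCircle((C[m][:,:2]*1000).astype(np.float32)); print(r)
E
```

```text
time: 10.0
tool_pos: [0.5238, 0.0356, 0.3315]
ee_rot: [-3.141, 0.002, 0.086]
wrist_force: [-0.3, -0.6, 0.2]
width: 0.0893
finger_force: 0.0
time: 10.5
tool_pos: [0.5252, 0.0353, 0.331]
ee_rot: [-3.14, -0.146, 0.434]
wrist_force: [-0.2, -0.4, 0.1]
width: 0.0568
finger_force: 0.0
time: 11.0
tool_pos: [0.5232, 0.0359, 0.1751]
ee_rot: [-3.138, -0.141, 0.432]
wrist_force: [-0.1, -0.0, 0.3]
width: 0.0566
finger_force: 0.0
time: 11.2
tool_pos: [0.5265, 0.0356, 0.1816]
ee_rot: [3.14, -0.15, 0.434]
wrist_force: [0.4, 0.0, 0.4]
width: 0.0564
finger_force: 0.0
[-0.07734182  0.00014172  0.08761296] [0.52653119 0.0356057  0.18161296] [-0.02957066  0.05189326  0.00732683] 0.009234906756319106 [-0.08549486 -0.04739972  1.6118019   0.07383574  1.44656884  1.04676975]
1976 [[-0.0944 -0.019   0.0147]
 [-0.0761 -0.0014  0.0195]
 [-0.059   0.0159  0.0212]]
((-77.27317810058594, -2.1262009143829346), 19.5631046295166)
```

View pics/w2.png

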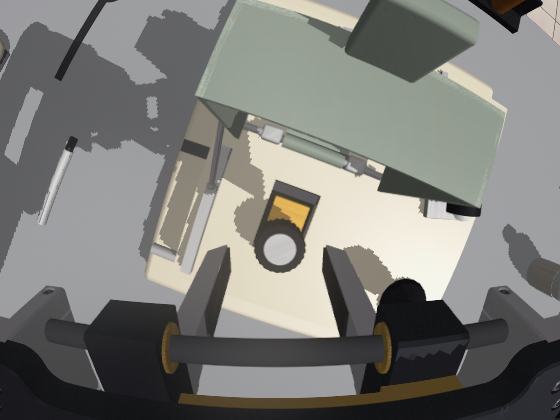

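The wrist view shows the knob at (278,247), centred between the pads, with the brass shoe behind it and the guard standing propped. I descend and grip.

```bash
python3 -m handwheel '[[[0,0,0],[-0.02,-0.04,-0.5],0.4],[[0,0,0],[0,0,-0.5],0.4],[[0,0,0],[0,0,-0.39],0.4],[[0,0,0],[0,0,0],0.4],[[0,0,0],[0,0,0],0.4]]' && python3 -m handwheel '[[[0,0,0],[0,0,0],1],[[0,0,0],[0,0,0],1],[[0,0,0],[0,0,0],1],[[0,0,0],[0,0,0],1],[[0,0,0],[0,0,0],1]]'
cat > t.py <<'E'
from h import *
o=robot.get_obs(); print("T",o["wrist_torque"].round(3),"F",o["wrist_force"].round(1),"j6",o["joint_torque"][5].round(3),"c",carr(o["tool_pos"]).round(4),"yaw",(o["ee_rot"][2]-.0859).round(3),"w",round(o["width"],4))
E
python3 t.py
```

```text
time: 11.75
tool_pos: [0.526, 0.0335, 0.1127]
ee_rot: [3.14, -0.151, 0.435]
wrist_force: [-0.2, -0.1, 1.4]
width: 0.0563
finger_force: 0.0
time: 12.25
tool_pos: [0.5261, 0.0328, 0.1125]
ee_rot: [3.138, -0.151, 0.435]
wrist_force: [1.5, -3.7, 5.0]
width: 0.0374
finger_force: 30.0
T [-0.524 -0.249 -0.026] F [ 1.5 -3.7  5. ] j6 0.016 c [-0.078  -0.0026  0.0185] yaw 0.349 w 0.0374
```

```bash
for i in 1; do python3 -m handwheel '[[[0,0,-0.05],[0,0,0],1]]' >/dev/null; python3 t.py; python3 -m handwheel '[[[0,0,-0.05],[0,0,0],1]]'>/dev/null; python3 t.py;  python3 -m handwheel '[[[0,0,-0.05],[0,0,0],1]]'>/dev/null; python3 t.py; python3 -m handwheel '[[[0,0,-0.05],[0,0,0],1]]'>/dev/null; python3 t.py; done
```

```text
T [-0.567 -0.189  0.119] F [ 1.4 -2.4  5.2] j6 -0.852 c [-0.078  -0.0026  0.0185] yaw 0.268 w 0.0375
T [-0.552 -0.175  0.137] F [ 0.9 -2.8  5.8] j6 -0.551 c [-0.078  -0.0026  0.0185] yaw 0.189 w 0.0375
T [-0.542 -0.261  0.16 ] F [ 0.4 -3.6  5. ] j6 -0.541 c [-0.078  -0.0026  0.0185] yaw 0.11 w 0.0373
T [-0.545 -0.244  0.067] F [ 0.3 -2.7  4.5] j6 -0.542 c [-0.078  -0.0026  0.0186] yaw 0.032 w 0.0374
```

```bash
python3 -m handwheel '[[[0,0,-0.05],[0,0,0],1]]' >/dev/null; python3 t.py; python3 -m handwheel '[[[0,0,-0.05],[0,0,0],1]]'>/dev/null; python3 t.py;  python3 -m handwheel '[[[0,0,-0.05],[0,0,0],1]]'>/dev/null; python3 t.py
```

```text
T [-0.581 -0.213  0.138] F [ 0.2 -4.   5.4] j6 -0.543 c [-0.078  -0.0026  0.0186] yaw -0.046 w 0.0373
T [-0.558 -0.282  0.096] F [ 0.5 -3.3  5.6] j6 -0.543 c [-0.078  -0.0025  0.0186] yaw -0.125 w 0.0376
T [-0.558 -0.221  0.075] F [ 0.5 -3.3  5.4] j6 -0.542 c [-0.078  -0.0025  0.0186] yaw -0.204 w 0.0376
```

```bash
python3 -m handwheel '[[[0,0,-0.05],[0,0,0],1]]' >/dev/null; python3 t.py; python3 -m handwheel '[[[0,0,-0.05],[0,0,0],1]]'>/dev/null; python3 t.py
```

```text
T [-0.536 -0.255  0.086] F [ 1.7 -2.3  4.5] j6 -0.539 c [-0.078  -0.0025  0.0185] yaw -0.282 w 0.0374
T [-0.534 -0.24   0.208] F [ 1.1 -3.   4.7] j6 -0.473 c [-0.078  -0.0025  0.0186] yaw -0.361 w 0.0373
```

```bash
python3 -m handwheel '[[[0,0,0],[0,0,0],1],[[0,0,0],[0,0,0],0.4],[[0,0,0],[0,0,0],0.4],[[0,0,0],[0,0,0],0.4],[[0,0,0],[0,0,0],0.4]]' && python3 -m handwheel '[[[0,0,0.09],[0,-0.01,0],0.4],[[0,0,0.09],[0,0,0],0.4],[[0,0,0.09],[0,0,0],0.4],[[0,0,0.09],[0,0,0],0.4],[[0,0,0.09],[0,0,0],0.4]]' && python3 -m handwheel '[[[0,0,0],[0,0,0],0.4],[[0,0,0],[0,0,0],1],[[0,0,0],[0,0,0],1],[[0,0,0],[0,0,0],1],[[0,0,0],[0,0,0],1]]'; python3 t.py;  python3 -m handwheel '[[[0,0,-0.05],[0,0,0],1]]' >/dev/null; python3 t.py; python3 -m handwheel '[[[0,0,-0.05],[0,0,0],1]]'>/dev/null; python3 t.py
```

```text
time: 13.65
tool_pos: [0.5242, 0.0338, 0.11]
ee_rot: [3.141, -0.146, -0.272]
wrist_force: [0.1, 1.0, -0.3]
width: 0.0563
finger_force: 0.0
time: 14.15
tool_pos: [0.5244, 0.0333, 0.1104]
ee_rot: [-3.141, -0.148, 0.441]
wrist_force: [0.3, 0.1, -1.6]
width: 0.0562
finger_force: 0.0
time: 14.65
tool_pos: [0.5251, 0.0323, 0.1108]
ee_rot: [3.139, -0.148, 0.434]
wrist_force: [2.3, -3.4, -0.8]
width: 0.0376
finger_force: 30.0
T [-0.557 -0.236 -0.107] F [ 2.3 -3.4 -0.8] j6 -0.02 c [-0.0791 -0.003   0.0168] yaw 0.348 w 0.0376
T [-0.388 -0.121  0.21 ] F [ 1.9 -3.  -1.4] j6 -0.74 c [-0.0791 -0.0029  0.0168] yaw 0.268 w 0.0375
T [-0.326 -0.066  0.23 ] F [ 2.  -3.4 -1.2] j6 -0.435 c [-0.0792 -0.0028  0.0168] yaw 0.189 w 0.0375
```

```bash
python3 -m handwheel '[[[0,0,-0.03],[0,0,0],1]]' >/dev/null; python3 t.py; python3 -m handwheel '[[[0,0,-0.03],[0,0,0],1]]'>/dev/null; python3 t.py
```

```text
T [-0.494 -0.163  0.05 ] F [ 1.6 -2.7 -1.1] j6 -0.074 c [-0.0792 -0.0028  0.0168] yaw 0.143 w 0.0372
T [-0.321 -0.07   0.254] F [ 0.7 -2.5 -1.2] j6 -0.11 c [-0.0792 -0.0027  0.0167] yaw 0.096 w 0.0375
```

```bash
python3 -m handwheel '[[[0,0,0],[0,0,0],1],[[0,0,0],[0,0,0],1]]' >/dev/null; python3 t.py
```

```text
T [-0.579 -0.136 -0.032] F [ 1.6 -3.3 -1.9] j6 0.072 c [-0.0792 -0.0027  0.0167] yaw 0.098 w 0.0376
```

```bash
cat > t.py <<'E'
from h import *
o=robot.get_obs(); r=Ro.from_euler("xyz",o["ee_rot"]).as_matrix()[:,2]*.155; F=o["wrist_force"]
print("Tk",(o["wrist_torque"]-np.cross(r,F)).round(3),"F",F.round(1),"j6",o["joint_torque"][5].round(3),"yaw",(o["ee_rot"][2]-.0859).round(3),"w",round(o["width"],4),"t",o["time"])
E
python3 -m handwheel '[[[0,0,-0.03],[0,0,0],1]]' >/dev/null; python3 t.py; python3 -m handwheel '[[[0,0,-0.03],[0,0,0],1]]'>/dev/null; python3 t.py; python3 -m handwheel '[[[0,0,-0.03],[0,0,0],1]]'>/dev/null; python3 t.py
```

```text
Tk [-0.029 -0.094  0.247] F [ 0.9 -4.6 -1.1] j6 -0.138 yaw 0.051 w 0.0375 t 15.35
Tk [-0.229  0.208  0.329] F [ 3.4 -4.7 -3.2] j6 0.162 yaw 0.003 w 0.0371 t 15.45
Tk [ 0.127 -0.048  0.635] F [ 1.1 -2.6 -1.8] j6 0.189 yaw -0.044 w 0.0377 t 15.55
```

```bash
python3 -m handwheel '[[[0,0,0],[0,0,0],1]]' >/dev/null; python3 t.py; python3 -m handwheel '[[[0,0,0],[0,0,0],1]]'>/dev/null; python3 t.py; python3 -m handwheel '[[[0,0,0],[0,0,0],1]]'>/dev/null; python3 t.py;python3 -m handwheel '[[[0,0,-0.015],[0,0,0],1]]'>/dev/null; python3 t.py; python3 -m handwheel '[[[0,0,-0.015],[0,0,0],1]]'>/dev/null; python3 t.py
```

```text
Tk [-0.012  0.099  0.387] F [ 1.3 -2.9 -0.1] j6 0.589 yaw -0.042 w 0.0376 t 15.65
Tk [0.174 0.299 0.414] F [ 2.7 -4.1 -0.3] j6 0.403 yaw -0.042 w 0.0374 t 15.75
Tk [0.023 0.031 0.402] F [ 1.4 -2.9 -2.7] j6 0.417 yaw -0.043 w 0.0373 t 15.85
Tk [-0.295  0.075  0.712] F [ 2.5 -5.1 -3.2] j6 0.44 yaw -0.067 w 0.0372 t 15.95
Tk [-0.254  0.055 -0.016] F [ 1.9 -3.3 -2. ] j6 -0.264 yaw -0.094 w 0.0376 t 16.05
```

```bash
python3 -m handwheel '[[[0,0,0],[0,0,0],1]]' >/dev/null; python3 t.py; python3 -m handwheel '[[[0,0,0],[0,0,0],1]]'>/dev/null; python3 t.py; python3 -m handwheel '[[[0,0,0],[0,0,0],1]]'>/dev/null; python3 t.py
```

```text
Tk [-0.347 -0.013 -0.198] F [ 1.6 -3.4 -1.6] j6 -0.027 yaw -0.092 w 0.0378 t 16.15
Tk [-0.258  0.182 -0.232] F [ 2.6 -4.2 -2.5] j6 -0.163 yaw -0.092 w 0.0373 t 16.25
Tk [-0.323  0.015 -0.214] F [ 1.9 -4.3 -1.9] j6 -0.179 yaw -0.091 w 0.0379 t 16.35
```

```bash
python3 -m handwheel '[[[0,0,0],[0,0,0],0.4],[[0,0,0],[0,0,0],0.4],[[0,0,0],[0,0,0],0.4],[[0,0,0.07],[0,0,0],0.4],[[0,0,0.06],[0,0,0],0.4]]' >/dev/null; python3 -m handwheel '[[[0,0,0],[0,0,0],0.4],[[0,0,0],[0,0,0],0.4]]' >/dev/null; python3 t.py; python3 -m handwheel '[[[0,0,0],[0,0,0],1],[[0,0,0],[0,0,0],1],[[0,0,0],[0,0,0],1],[[0,0,0],[0,0,0],1],[[0,0,0],[0,0,0],1]]' >/dev/null; python3 t.py;python3 -m handwheel '[[[0,0,-0.01],[0,0,0],1],[[0,0,0],[0,0,0],1]]' >/dev/null; python3 t.py;python3 -m handwheel '[[[0,0,-0.01],[0,0,0],1],[[0,0,0],[0,0,0],1]]' >/dev/null; python3 t.py
```

```text
Tk [ 0.119 -0.073  0.018] F [-0.5 -0.8 -0.2] j6 -0.023 yaw 0.111 w 0.0561 t 17.05
Tk [-0.084  0.199 -0.002] F [ 0.6 -2.9  0.9] j6 -0.002 yaw 0.113 w 0.0372 t 17.55
Tk [0.022 0.024 0.078] F [ 0.2 -4.3 -0.2] j6 0.095 yaw 0.097 w 0.0374 t 17.75
Tk [-0.115  0.127  0.096] F [ 1.  -4.2 -0.8] j6 0.193 yaw 0.082 w 0.0376 t 17.95
```

```bash
python3 -m handwheel '[[[0,0,-0.01],[0,0,0],1],[[0,0,0],[0,0,0],1]]' >/dev/null; python3 t.py;python3 -m handwheel '[[[0,0,-0.01],[0,0,0],1],[[0,0,0],[0,0,0],1]]' >/dev/null; python3 t.py; python3 -m handwheel '[[[0,0,-0.01],[0,0,0],1],[[0,0,0],[0,0,0],1]]' >/dev/null; python3 t.py
```

```text
Tk [0.002 0.168 0.25 ] F [ 1.1 -5.1 -0.5] j6 0.299 yaw 0.066 w 0.0371 t 18.15
Tk [-0.159  0.179  0.332] F [ 0.7 -4.3  0.5] j6 0.394 yaw 0.05 w 0.0375 t 18.35
Tk [0.15  0.052 0.484] F [ 0.5 -6.   0.3] j6 0.493 yaw 0.035 w 0.0374 t 18.55
```

```bash
python3 -m handwheel '[[[0,0,-0.006],[0,0,0],1],[[0,0,0],[0,0,0],1]]' >/dev/null; python3 t.py; python3 -m handwheel '[[[0,0,0],[0,0,0],1],[[0,0,0],[0,0,0],1]]' >/dev/null; python3 t.py
```

```text
Tk [0.027 0.132 0.526] F [ 0.9 -4.9  0.2] j6 0.544 yaw 0.026 w 0.0373 t 18.75
Tk [0.189 0.211 0.56 ] F [ 1.5 -5.8  0.2] j6 0.511 yaw 0.026 w 0.0371 t 18.95
```

```bash
python3 -m handwheel '[[[0,0,0.02],[0,0,0],1],[[0,0,0.02],[0,0,0],1],[[0,0,0],[0,0,0],1]]' >/dev/null; python3 t.py; python3 -m handwheel '[[[0,0,0],[0,0,0],0.4],[[0,0,0],[0,0,0],0.4],[[0,0,0],[0,0,0],0.4],[[0,0,0],[0,0,0],0.4]]' && python3 -m handwheel '[[[0,0,0],[-0.1,0,0.4],0.4],[[0,0,0],[-0.1,0,0.6],0.4],[[0,0,0],[-0.2,0,0.6],0.4],[[0,0,0],[-0.3,0,0.6],0.4],[[0,0,0],[-0.3,0,0.4],0.4]]' && python3 -m handwheel '[[[0,0,0],[-0.5,0,0.4],0.4],[[0,0,0],[-0.5,0,0.2],0.4],[[0,0,0],[-0.5,0,0],0.4],[[0,0,0],[0,0,0],0.4],[[0,0,0],[0,0,0],0.4]]'
python3 - <<'E'
from h import *
o=robot.get_obs(); p,d=robot.snapshot("wrist"); cv2.imwrite("pics/w4.png",p[:,:,::-1])
p,d=robot.snapshot("side"); cv2.imwrite("pics/s4.png",cv2.resize(p[120:300,200:400,::-1],(660,594),interpolation=cv2.INTER_CUBIC))
E
```

```text
Tk [-0.13   0.006 -0.033] F [ 0.2 -4.8 -0.2] j6 -0.145 yaw 0.087 w 0.0373 t 19.25
time: 19.65
tool_pos: [0.5246, 0.0338, 0.1107]
ee_rot: [-3.141, -0.148, 0.174]
wrist_force: [-0.6, -0.0, -0.4]
width: 0.0565
finger_force: 0.0
time: 20.15
tool_pos: [0.4749, 0.0335, 0.2434]
ee_rot: [3.141, -0.151, 0.174]
wrist_force: [-0.8, 0.9, 0.7]
width: 0.0564
finger_force: 0.0
time: 20.65
tool_pos: [0.4, 0.0333, 0.271]
ee_rot: [3.141, -0.15, 0.174]
wrist_force: [-0.2, -0.9, -0.7]
width: 0.0562
finger_force: 0.0
```

View pics/s4.png

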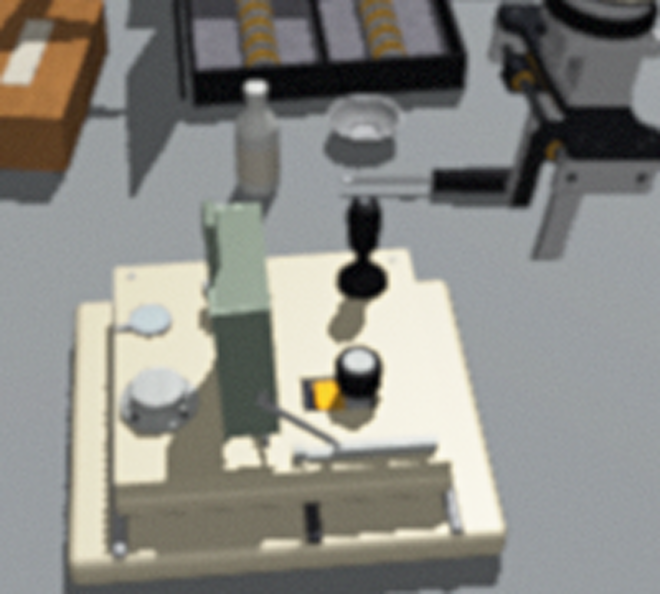

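View pics/w4.png

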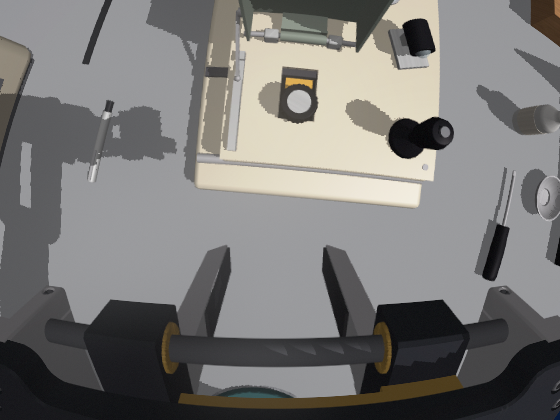

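Both views show the guard standing on its stay (side crop (335,445)), the knob and shoe free, and everything else where it was. The knob held about 0.53 Nm without moving, so I hand the job in.

```bash
python3 -c "
from bench import robot
print(robot.close_job())"
```

```text
the job is handed in; nothing more can be done
None
```

The guard stands propped on its stay at about 1.58 rad; the knob was turned clockwise until it felt firm and last held about 0.53 Nm without moving, though one turning reading reached 0.71 Nm just before the pads slipped; nothing else looks disturbed, and the job is handed in with no verdict returned.

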